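# Stand the fallen canister up against the tin box

## Task

The square cork-stoppered canister has tipped over. Stand it upright on its foot in the space between the tin box and the steamer stack, with one flat side squarely flush against the end of the tin box that faces the stack and centred on that end. Touch it up to the box gently, without shoving the box, and leave the stack and everything else on the counter where it is.

Things in the scene. Friction and masses are not known exactly. Their poses are not given: they have to be found in the camera images.
- canister: Square aluminium canister, round cork stopper, lying on its side at first. Body 125 mm long, 50 x 50 mm across; stopper 38 mm diameter, 20 mm proud of one end. 0.18 to 0.36 kg. Origin at the centre of the square body (62.5 mm from foot, 25 mm from each side); x runs from foot to stopper, y and z normal to the flat sides. Stopper points to the robot's left (+y) within 35 degrees.
- tin_box: Plain steel tin box, closed, loose, about 0.75 kg: 85 mm (x) by 120 mm (y) by 50 mm high. Origin at the centre of its underside, z up. Latch (stands out 7 mm) on its -x long side, hinges on its +x long side; its plain flat ends are at y = +60 mm and -60 mm. Either end may face the stack. Yaw within 0.3 rad of the world axes.
- steamer_stack: Round stack of two bamboo steamer tiers and a lid, 174 mm in diameter over its bands, 130 mm high to the lid top with a bent handle to 146 mm; one rigid piece, 0.8 kg. Origin at the centre of its underside, z up. Stands left or right of the tin box with 110 mm or more between them. Leave it in place.
- plate: White melamine plate, 190 mm in diameter, 18 mm high; bystander. Origin under its centre.
- pinch_bowl: Green silicone pinch bowl, 90 mm in diameter, 36 mm high; bystander behind the row. Origin under its centre.
- garlic_press: Stainless garlic press, about 180 mm long, 28 mm high; bystander. Origin under its middle, handles towards its +x.
- spatula: Wooden spatula, 200 mm long, lying flat; bystander. Origin near its middle.
- spoon: Wood-handled spoon, 170 mm long, lying flat; bystander. Origin near its middle.
Things that resemble listed ones, but are neither listed nor needed, are in the scene too. What is shaped like the canister but purple is not meant.

How it is judged (in metres and radians):
At the end, for the whole second after the job is handed in: The canister stands at rest on its foot, stopper up (0.04 rad), its flat side against the tin box's stack-facing end (gap at most 3 mm), square to it within 0.1 rad, centred within 12 mm; the box is within 6 mm of its start (angle between canister's own x axis and vertical below 0.04 rad and height (world z) of canister between 0.0605 and 0.0645 m and ((y of steamer_stack in the frame of tin_box above 0 m and y of canister in the frame of tin_box between 0.0835 and 0.088 m) or (y of steamer_stack in the frame of tin_box below 0 m and y of canister in the frame of tin_box between -0.088 and -0.0835 m)) and x of canister in the frame of tin_box between -0.012 and 0.012 m and (angle between the y axis of canister and the y axis of tin_box, either way round below 0.1 rad or angle between the z axis of canister and the y axis of tin_box, either way round below 0.1 rad) and linear speed of canister below 0.01 m/s and angular speed of canister below 0.05 rad/s and distance of tin_box from where it was at the start of the episode below 0.006 m); the robot touches nothing.
It fails at once if the tin box is shoved more than 6 mm (distance of tin_box from where it was at the start of the episode above 0.006 m).
It fails at once if the canister is pressed on the tin box with more than 15 N (contact force between canister and tin_box above 15 N).
It fails at once if the steamer stack is displaced by more than 15 mm (distance of steamer_stack from where it was at the start of the episode above 0.015 m).
It fails at once if another thing on the counter is displaced by more than 20 mm (distance of any of plate, pinch_bowl, garlic_press, spatula, spoon from where it was at the start of the episode above 0.02 m).
It also fails if it takes over 48 s, if anything falls off the work surface, if the arm or the gripper's body presses on something with over 40 N, if the wrist force passes 120 N, or if a joint passes its speed limit or range.

## Robot

A 7-joint arm with a two-finger parallel gripper is mounted at the origin on the work surface. World frame = base frame: x ahead of the robot, y to its left, z up, the work surface at z = 0. Lengths are in mm, angles in degrees, forces in N, time in s.
With the tool pointing down it reaches from about 425 to 1025 mm from the base axis. Payload 9.4 kg.
Tool frame: the origin (TCP) lies at the very end of the fingers, on their centre line; the grasp point (between the pads) lies 19 mm behind it (env.hold_point_z is the distance from the TCP to the grasp point, in mm); z points along the fingers, y is the line along which they close (so a half turn about z gives the same grasp; the last joint's range is limited). The gripper opens to 85 mm and grips with 20 to 120 N. Pads are 22 mm wide; open, the fingers measure 114 mm over their backs; the gripper's body (76 mm by 85 mm) begins 54 mm behind the grasp point. The pads swing forward as they close: fully open they stand 13 mm farther back than shut.
Start: joints at [64.074, 34.337, -0.143, 91.639, 0.103, 54.024, -4.572], TCP at [266.078, -674.408, 231.275] pointing down, gripper open.
Joint ranges: [-147.43, 147.43], [-19.82, 112.94], [-74.19, 73.91], [6.32, 146.72], [-59.91, 239.91], [6.04, 106.73], [-150.56, 150.56]. Speed limits (degrees/s): [127.2, 127.2, 172.46, 172.46, 180, 180, 180].

## Interface

Orientations are given as a 3x3 rotation matrix whose columns are the frame's x, y, z axes.
In Python, from cell import env, camera, order gives the robot as it stands.
- The arm moves only by the tool arm_command, never from a script. Its argument "deltas" is a list of rows, each an object of numbers: "tx", "ty", "tz": the shift along the world's x, y, z each as a share of 50 mm, from -1 to 1; "rx", "ry", "rz": the turn, a rotation vector about the world's x, y, z each as a share of 4 degrees, from -1 to 1; "hand": the closure, from -1 (fully open) to 1 (shut). A call has 1 to 20 rows; each row shifts and turns the commanded pose from where the row before left it; what a row does not reach is not made up. A row lasts 1/10 s, in which the tool goes at most 50 mm and 8.59 degrees, less where a joint would pass 70% of its speed; a pose out of reach is approached as far as the arm can. A call with a number of a shift or a turn outside -1 to 1 is refused whole. A call with a gripper value outside its range is refused whole. The fingers move at their own pace and stop on an object; "newtons" is the grip in N (left out, the last holds). Time passes only in rows, so rows that do not move let the fingers close. It gives the time, the measured TCP pose, the force, the opening and the grip force at its end, in the units of the state.
- env.state(): the state, without advancing time (a new reading comes with each control period).
- camera(name): name is "scene" or "side" or "wrist"; returns a dict with "pixels" (420x560x3 uint8, blue, green, red), "mtx" (3x3 intrinsics, pixels), "eye" and "attitude" of the camera in the world. Camera axes: x right, y up, looking along -z (the intrinsics and any distortion apply to the point x, -y, -z); pixel columns grow to the right and rows downward; lengths in mm; the calibration is good to about 2 mm. The wrist camera is an equidistant fisheye: a pixel r from the principal point sees the ray r / f radians off the axis. A picture is of the moment at which its call begins. There is no depth.
- order.hand_in(): hands the job in; it is judged then, once.
The state is a dict: "t": time; "joint_pos": joint angles; "joint_velocities": joint speeds; "joint_efforts": joint torques, N m; "position": TCP position; "orientation": TCP orientation; "contact_force": force on the tool from outside, world axes, zero at the start; "torque": the same for the moment, N m; "grip_width": finger opening in mm; "gripper_force": force on a finger pad.
Only numpy, scipy, OpenCV 4.12 (cv2) and the standard library are available. Lean on these libraries where they do the work, as an engineer would, in place of code of your own. Each camera call takes 0.05 s, during which the arm holds its last target. There are 200 camera calls.

## Working session

There is one attempt and no reset: what is moved stays moved. The work goes in short steps, Python scripts to look and compute and a tool call to move; the robot and the scene stay as the last step left them, time stands still between calls to the robot, and variables do not carry over. Pictures are saved under pics/ and viewed, at most 10 in all, crops included, and the job is handed in when it is done.

Besides the shell and the picture viewer there is one more tool, called as name(argument=value, ...) on one line, values as JSON. arm_command: Moves the arm, as the interface text tells. Shift numbers are shares of 50 mm and turn numbers shares of 4 degrees, none past 1 either way. Its arguments: {"type":"object","properties":{"deltas":{"type":"array","items":{"type":"object","properties":{"tx":{"type":"number"},"ty":{"type":"number"},"tz":{"type":"number"},"rx":{"type":"number"},"ry":{"type":"number"},"rz":{"type":"number"},"hand":{"type":"number"}}}},"newtons":{"type":"number"}},"required":["deltas"]}

```bash
ls; mkdir -p pics
python3 - <<'E'
from cell import env,camera,order
import cv2,numpy as np,pickle
d={}
for n in("scene","side","wrist"):
    c=camera(n);d[n]=c;print(n,c['mtx'],c['eye'],c['attitude'])
    cv2.imwrite(f'pics/{n}0.png',c['pixels'])
pickle.dump(d,open('c0.pkl','wb'))
print(env.state(),env.hold_point_z)
E
```

```text
pics
scene [[516.7468352    0.         286.37928137]
 [  0.         516.7468352  208.04544817]
 [  0.           0.           1.        ]] [ 885.40307956  562.8723127  1022.88428536] [[-0.80635413 -0.4793634   0.34641558]
 [ 0.59139885 -0.65981773  0.46356009]
 [ 0.00635741  0.57866337  0.81554172]]
side [[492.61616784   0.         282.41107469]
 [  0.         492.61616784 211.54160364]
 [  0.           0.           1.        ]] [ 422.13235374  968.79237413 1076.18294634] [[-0.99768425  0.05879581 -0.03419339]
 [-0.06641947 -0.73392793  0.67597208]
 [ 0.01464884  0.6766778   0.73613352]]
wrist [[325.1922621    0.         279.6015808 ]
 [  0.         325.1922621  209.50557395]
 [  0.           0.           1.        ]] [ 344.29997437 -643.89245648  373.38933207] [[ 0.36708602  0.87944421  0.30302762]
 [-0.93018602  0.34753437  0.11821098]
 [-0.00135255 -0.32526566  0.94562171]]
{'t': 0.15, 'joint_pos': array([64.07173634, 34.37456978, -0.14448697, 91.67052029,  0.10323067,
       54.02395539, -4.5732717 ]), 'joint_velocities': array([ 0.09018764, -0.0923566 , -0.03633763, -0.11023993,  0.02988289,
       -0.04531711,  0.02337523]), 'joint_efforts': array([ 3.23633751e-03, -7.76993823e+01,  1.56667504e+00, -2.58237040e+01,
        1.24949048e-02,  6.76021446e-03, -2.87430078e-05]), 'position': array([ 265.9586336 , -674.07230122,  230.60757661]), 'orientation': array([[ 9.30193551e-01,  3.67068994e-01, -5.58963044e-04],
       [ 3.67069397e-01, -9.30192949e-01,  1.06559839e-03],
       [-1.28795354e-04, -1.19639098e-03, -9.99999276e-01]]), 'contact_force': array([ 0.35222712, -0.37838394, -0.30023479]), 'torque': array([-0.00014725, -0.01545557, -0.03996102]), 'gripper_force': 0.0, 'grip_width': 85.09529107836642} 18.700000000000003
```

View pics/scene0.png

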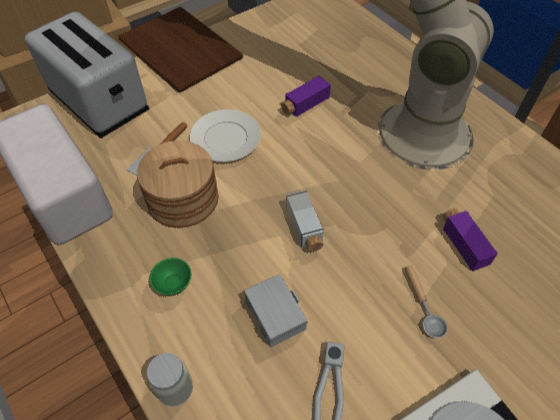

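View pics/side0.png

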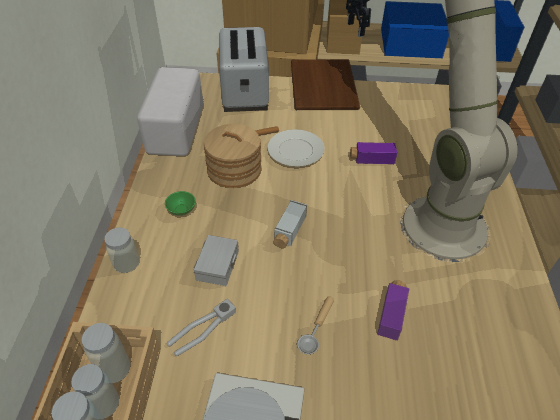

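The scene view shows these canister-like things:
- Aluminium canister with a cork, at (305,220), cork at (314,243).
- Purple decoys at (307,95) and (470,240).
- Grey jar at (168,378), which is round and has no cork.

The tin box is at (275,310) with its latch at (295,297). The stack is at (178,185). I choose the aluminium canister and check it in one close crop of both views.

```bash
cat > h.py <<'E'
import numpy as np,cv2,pickle
def ray(c,u,v):
    m=c['mtx'];p=np.array([(u-m[0,2])/m[0,0],-(v-m[1,2])/m[1,1],-1.])
    return c['eye'],c['attitude']@p
def plane(c,uv,z):
    o,d=ray(c,*uv);return (o+d*(z-o[2])/d[2]).round(1)
def tri(c1,p1,c2,p2):
    o1,d1=ray(c1,*p1);o2,d2=ray(c2,*p2)
    s=np.linalg.lstsq(np.c_[d1,-d2],o2-o1,rcond=None)[0]
    a=o1+s[0]*d1;b=o2+s[1]*d2
    return ((a+b)/2).round(1),round(float(np.linalg.norm(a-b)),1)
E
python3 - <<'E'
import pickle,cv2,numpy as np
d=pickle.load(open('c0.pkl','rb'))
A=cv2.resize(d['scene']['pixels'][180:350,235:335],None,fx=3.5,fy=3.5,interpolation=cv2.INTER_CUBIC)
B=cv2.resize(d['side']['pixels'][195:290,187:312],None,fx=3.5,fy=3.5,interpolation=cv2.INTER_CUBIC)
o=np.zeros((595,790,3),np.uint8);o[:595,:350]=A;o[:B.shape[0],352:352+B.shape[1]]=B
cv2.imwrite('pics/crop1.png',o)
E
```

```text
(no output)
```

View pics/crop1.png

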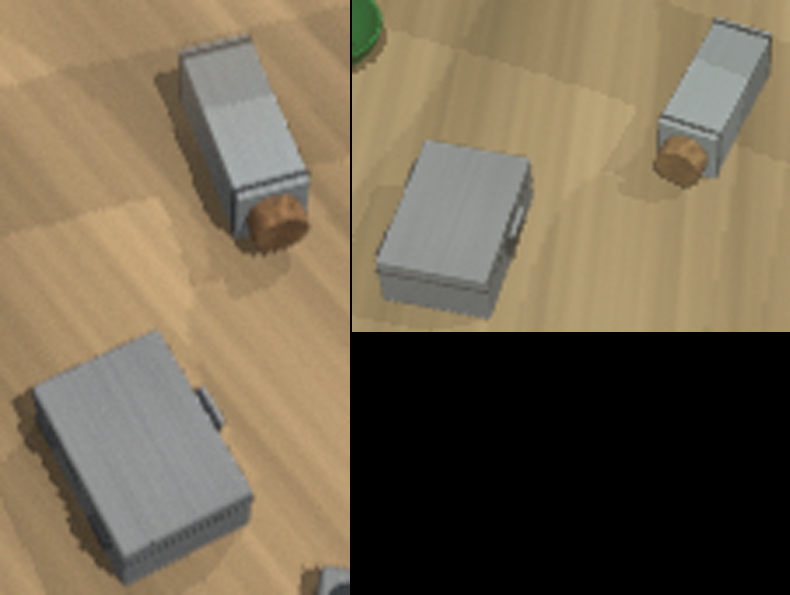

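The crop confirms the aluminium canister with its cork towards +y. The box's latch is on its -x side, and its -y end faces the stack. Next I measure the corners.

Run:
```python
from h import *
d=pickle.load(open('c0.pkl','rb'));s,t=d['scene'],d['side']
A=lambda p:(p[0]/3.5+235-.36,p[1]/3.5+180-.36)
B=lambda p:((p[0]-352)/3.5+187-.36,p[1]/3.5+195-.36)
for n,L in dict(box=[((157,332),(530,158)),((35,388),(427,142)),((125,555),(377,268)),((253,495),(488,284))],
 can=[((180,50),(715,22)),((250,38),(770,38)),((308,178),(718,130)),((235,190),(660,117))]).items():
    P=[]
    for a,b in L:
        x,e=tri(s,A(a),t,B(b));p1=plane(s,A(a),50);p2=plane(t,B(b),50);P.append((p1+p2)/2)
        print(n,x,e,p1[:2],p2[:2])
    P=np.array(P);print('mean',P.mean(0),'edges',[np.linalg.norm(P[i]-P[i-1]).round(1) for i in range(4)],
     [np.degrees(np.arctan2(*(P[i]-P[i-1])[[1,0]])).round(1) for i in range(4)])
# lid top of stack: brown ellipse; coarse pos + plate, others
for nm,uv,z in [('stack lid',(178,163),130),('bowl',(171,276),36),('spoontop',(408,268),5),('spoonbowl',(433,326),5),('press',(335,353),28),('purple1',(307,95),25),('purple2',(470,240),25),('plate',(225,137),10),('spat',(183,127),5)]:
    print(nm,plane(s,uv,z))
# robust stack: side view ellipse
print(plane(t,(233,143),130))
```

```text
box [584.2 138.   47.3] 2.5 [585.9 140.3] [583.1 138.8]
box [665.2 126.3  46.4] 0.1 [666.1 128. ] [664.3 129.2]
box [681.7 242.1  41.5] 3.4 [682.4 243.4] [680.4 249.7]
box [600.  254.3  43.6] 2.5 [602.8 257.4] [598.3 257.5]
mean [632.9125 193.0375  50.    ] edges [np.float64(119.0), np.float64(81.4), np.float64(119.1), np.float64(81.6)] [np.float64(-97.8), np.float64(-7.7), np.float64(82.2), np.float64(172.3)]
can [448.7 -23.3  46.3] 4.7 [448.6 -23.4] [449.7 -16.9]
can [403.6  -4.7  48. ] 0.6 [404.3  -3.8] [403.8  -2.4]
can [442.4 106.5  54.3] 6.3 [442.9 107.4] [440.9  99.4]
can [486.5  87.6  48.9] 2.1 [486.2  87.1] [487.   89.6]
mean [445.425  42.125  50.   ] edges [np.float64(114.8), np.float64(48.2), np.float64(113.0), np.float64(47.2)] [np.float64(-109.0), np.float64(159.3), np.float64(70.4), np.float64(-18.6)]
stack lid [ 630.2 -188.7  130. ]
bowl [7.712e+02 6.000e-01 3.600e+01]
spoontop [330.3 276.6   5. ]
spoonbowl [384.1 406.7   5. ]
press [592.4 336.   28. ]
purple1 [ 184.9 -283.8   25. ]
purple2 [176.4 313.   25. ]
plate [ 450.2 -295.7   10. ]
spat [ 520.5 -398.     5. ]
[ 631.6 -165.6  130. ]
```

arm_command(deltas=[{"tx": 0.37,"ty": 0.55,"rz": 0.5,"hand": -1},{"tx": 0.37,"ty": 0.55,"rz": 0.5,"hand": -1},{"tx": 0.37,"ty": 0.55,"rz": 0.5,"hand": -1},{"tx": 0.37,"ty": 0.55,"rz": 0.5,"hand": -1},{"tx": 0.37,"ty": 0.55,"rz": 0.5,"hand": -1},{"tx": 0.37,"ty": 0.55,"rz": 0.5,"hand": -1},{"tx": 0.37,"ty": 0.55,"rz": 0.5,"hand": -1},{"tx": 0.37,"ty": 0.55,"rz": 0.5,"hand": -1},{"tx": 0.37,"ty": 0.55,"rz": 0.5,"hand": -1},{"tx": 0.37,"ty": 0.55,"rz": 0.5,"hand": -1},{"ty": 0.75,"rz": 0.5,"hand": -1},{"ty": 0.75,"rz": 0.5,"hand": -1},{"ty": 0.75,"rz": 0.5,"hand": -1},{"ty": 0.75,"rz": 0.5,"hand": -1},{"ty": 0.75,"rz": 0.5,"hand": -1},{"ty": 0.75,"rz": 0.5,"hand": -1},{"ty": 0.75,"rz": 0.5,"hand": -1},{"ty": 0.75,"rz": 0.5,"hand": -1},{"ty": 0.75,"rz": 0.5,"hand": -1},{"ty": 0.75,"rz": 0.5,"hand": -1}], newtons=60)

```text
invalid input at $.deltas[0]: expected keys tx, ty, tz, rx, ry, rz, hand
```

arm_command(deltas=[{"tx": 0.37,"ty": 0.55,"tz": 0,"rx": 0,"ry": 0,"rz": 0.5,"hand": -1},{"tx": 0.37,"ty": 0.55,"tz": 0,"rx": 0,"ry": 0,"rz": 0.5,"hand": -1},{"tx": 0.37,"ty": 0.55,"tz": 0,"rx": 0,"ry": 0,"rz": 0.5,"hand": -1},{"tx": 0.37,"ty": 0.55,"tz": 0,"rx": 0,"ry": 0,"rz": 0.5,"hand": -1},{"tx": 0.37,"ty": 0.55,"tz": 0,"rx": 0,"ry": 0,"rz": 0.5,"hand": -1},{"tx": 0.37,"ty": 0.55,"tz": 0,"rx": 0,"ry": 0,"rz": 0.5,"hand": -1},{"tx": 0.37,"ty": 0.55,"tz": 0,"rx": 0,"ry": 0,"rz": 0.5,"hand": -1},{"tx": 0.37,"ty": 0.55,"tz": 0,"rx": 0,"ry": 0,"rz": 0.5,"hand": -1},{"tx": 0.37,"ty": 0.55,"tz": 0,"rx": 0,"ry": 0,"rz": 0.5,"hand": -1},{"tx": 0.37,"ty": 0.55,"tz": 0,"rx": 0,"ry": 0,"rz": 0.5,"hand": -1},{"tx": 0.04,"ty": 0.75,"tz": 0,"rx": 0,"ry": 0,"rz": 0.5,"hand": -1},{"tx": 0.04,"ty": 0.75,"tz": 0,"rx": 0,"ry": 0,"rz": 0.5,"hand": -1},{"tx": 0.04,"ty": 0.75,"tz": 0,"rx": 0,"ry": 0,"rz": 0.5,"hand": -1},{"tx": 0.04,"ty": 0.75,"tz": 0,"rx": 0,"ry": 0,"rz": 0.5,"hand": -1},{"tx": 0.04,"ty": 0.75,"tz": 0,"rx": 0,"ry": 0,"rz": 0.5,"hand": -1},{"tx": 0.04,"ty": 0.75,"tz": 0,"rx": 0,"ry": 0,"rz": 0.5,"hand": -1},{"tx": 0.04,"ty": 0.75,"tz": 0,"rx": 0,"ry": 0,"rz": 0.5,"hand": -1},{"tx": 0.04,"ty": 0.75,"tz": 0,"rx": 0,"ry": 0,"rz": 0.5,"hand": -1},{"tx": 0.04,"ty": 0.75,"tz": 0,"rx": 0,"ry": 0,"rz": 0.5,"hand": -1},{"tx": 0.04,"ty": 0.75,"tz": 0,"rx": 0,"ry": 0,"rz": 0.5,"hand": -1}], newtons=60)

```text
t: 2.15
position: [470.9, -23.0, 231.3]
orientation: [[0.476, 0.88, 0.0], [0.88, -0.476, -0.0], [-0.0, 0.0, -1.0]]
contact_force: [0.4, 1.1, 0.4]
grip_width: 85.4
gripper_force: 0.0
```

arm_command(deltas=[{"tx": 0.03,"ty": 0.5,"tz": 0,"rx": 0,"ry": 0,"rz": 0.76,"hand": -1},{"tx": 0.03,"ty": 0.5,"tz": 0,"rx": 0,"ry": 0,"rz": 0.76,"hand": -1},{"tx": 0.02,"ty": 0.46,"tz": 0,"rx": 0,"ry": 0,"rz": 0.76,"hand": -1},{"tx": 0,"ty": 0.15,"tz": -0.1,"rx": -0.826,"ry": 0.289,"rz": 0,"hand": -1},{"tx": 0,"ty": 0.15,"tz": -0.1,"rx": -0.826,"ry": 0.289,"rz": 0,"hand": -1},{"tx": 0,"ty": 0.15,"tz": -0.1,"rx": -0.826,"ry": 0.289,"rz": 0,"hand": -1},{"tx": 0,"ty": 0.15,"tz": -0.1,"rx": -0.826,"ry": 0.289,"rz": 0,"hand": -1},{"tx": 0,"ty": 0.15,"tz": -0.1,"rx": -0.826,"ry": 0.289,"rz": 0,"hand": -1},{"tx": 0,"ty": 0.15,"tz": -0.1,"rx": -0.826,"ry": 0.289,"rz": 0,"hand": -1},{"tx": 0,"ty": 0.15,"tz": -0.1,"rx": -0.826,"ry": 0.289,"rz": 0,"hand": -1},{"tx": 0,"ty": 0.15,"tz": -0.1,"rx": -0.826,"ry": 0.289,"rz": 0,"hand": -1},{"tx": 0,"ty": 0.15,"tz": -0.1,"rx": -0.826,"ry": 0.289,"rz": 0,"hand": -1},{"tx": 0,"ty": 0.15,"tz": -0.1,"rx": -0.826,"ry": 0.289,"rz": 0,"hand": -1}])

```text
t: 3.45
position: [475.1, 124.1, 181.0]
orientation: [[0.271, 0.944, -0.19], [0.771, -0.331, -0.543], [-0.576, 0.001, -0.818]]
contact_force: [0.4, -1.0, -0.1]
grip_width: 85.1
gripper_force: 0.0
```

Run:
```python
from cell import env,camera
import cv2,numpy as np,pickle
s=env.state();print(s['position'],s['joint_pos'].round(1),s['orientation'].round(3))
c=camera('wrist');pickle.dump(c,open('w1.pkl','wb'));cv2.imwrite('pics/w1.png',c['pixels'])
```

```text
[475.14210275 124.05446106 181.03888174] [-27.6  34.9 -10.4 111.2  26.2  67.9 -74.4] [[ 0.271  0.944 -0.19 ]
 [ 0.771 -0.331 -0.543]
 [-0.576  0.001 -0.818]]
```

View pics/w1.png

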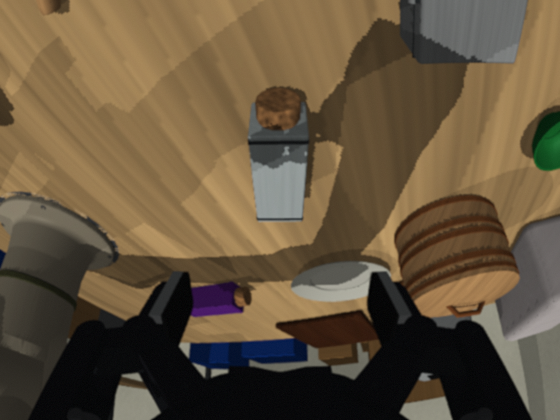

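The wrist view shows the canister nearly in line with the tool, with its cork at (278,108), foot edge at (257–303,219) and top-end edge at (249–309,142). I cast these rays onto z=50.

```bash
cat >> h.py <<'E'
def fplane(c,uv,z):
    m=c['mtx'];a=(np.array(uv)-m[:2,2])/m[0,0];th=np.hypot(*a)
    p=np.array([a[0]/th*np.sin(th),-a[1]/th*np.sin(th),-np.cos(th)]);d=c['attitude']@p;o=c['eye']
    return (o+d*(z-o[2])/d[2]).round(1)
E
python3 - <<'E'
from h import *
c=pickle.load(open('w1.pkl','rb'))
P=np.array([fplane(c,p,50) for p in [(257,219),(303,219),(309,142),(249,141)]])
f=P[:2].mean(0);s=P[2:].mean(0);print(P[:,:2],f,s,np.linalg.norm(s-f),np.degrees(np.arctan2(*(s-f)[[1,0]])))
T=np.array([475.1,124.1,181.]);z=np.array([-.19,-.543,-.818])
print('grasp line at z=30', T+z*(30-T[2])/z[2])
E
```

```text
[[404.9  -3.2]
 [452.3 -19.9]
 [488.3  86.9]
 [442.1 104.4]] [428.6  -11.55  50.  ] [465.2   95.65  50.  ] 113.2757696950235 71.14917621722084
grasp line at z=30 [440.02665037  23.86405868  30.        ]
```

arm_command(deltas=[{"tx": 0.02,"ty": 0.02,"tz": -0.34,"rx": 0,"ry": 0,"rz": 0,"hand": -1},{"tx": 0,"ty": 0,"tz": -0.34,"rx": 0,"ry": 0,"rz": 0,"hand": -1},{"tx": 0,"ty": 0,"tz": -0.34,"rx": 0,"ry": 0,"rz": 0,"hand": -1},{"tx": 0,"ty": 0,"tz": -0.34,"rx": 0,"ry": 0,"rz": 0,"hand": -1},{"tx": -0.076,"ty": -0.217,"tz": -0.327,"rx": 0,"ry": 0,"rz": 0,"hand": -1},{"tx": -0.076,"ty": -0.217,"tz": -0.327,"rx": 0,"ry": 0,"rz": 0,"hand": -1},{"tx": -0.076,"ty": -0.217,"tz": -0.327,"rx": 0,"ry": 0,"rz": 0,"hand": -1},{"tx": -0.076,"ty": -0.217,"tz": -0.327,"rx": 0,"ry": 0,"rz": 0,"hand": -1},{"tx": -0.076,"ty": -0.217,"tz": -0.327,"rx": 0,"ry": 0,"rz": 0,"hand": -1},{"tx": -0.076,"ty": -0.217,"tz": -0.327,"rx": 0,"ry": 0,"rz": 0,"hand": -1},{"tx": 0,"ty": 0,"tz": 0,"rx": 0,"ry": 0,"rz": 0,"hand": -1}])

```text
t: 4.6
position: [451.6, 57.2, 13.6]
orientation: [[0.271, 0.943, -0.193], [0.771, -0.333, -0.543], [-0.576, -0.002, -0.817]]
contact_force: [0.9, -0.7, 0.2]
grip_width: 85.8
gripper_force: 0.0
```

Clear of contact and in place. Now I close the fingers.

arm_command(deltas=[{"tx": 0,"ty": 0,"tz": 0,"rx": 0,"ry": 0,"rz": 0,"hand": 1},{"tx": 0,"ty": 0,"tz": 0,"rx": 0,"ry": 0,"rz": 0,"hand": 1},{"tx": 0,"ty": 0,"tz": 0,"rx": 0,"ry": 0,"rz": 0,"hand": 1},{"tx": 0,"ty": 0,"tz": 0,"rx": 0,"ry": 0,"rz": 0,"hand": 1},{"tx": 0,"ty": 0,"tz": 0,"rx": 0,"ry": 0,"rz": 0,"hand": 1},{"tx": 0,"ty": 0,"tz": 0,"rx": 0,"ry": 0,"rz": 0,"hand": 1},{"tx": 0,"ty": 0,"tz": 0,"rx": 0,"ry": 0,"rz": 0,"hand": 1},{"tx": 0,"ty": 0,"tz": 0,"rx": 0,"ry": 0,"rz": 0,"hand": 1}], newtons=70)

```text
t: 5.4
position: [453.8, 60.4, 15.8]
orientation: [[0.272, 0.944, -0.188], [0.774, -0.331, -0.541], [-0.572, 0.002, -0.82]]
contact_force: [0.3, 2.2, 6.0]
grip_width: 49.5
gripper_force: 73.0
```

arm_command(deltas=[{"tx": 0,"ty": 0,"tz": 0.3,"rx": 0,"ry": 0,"rz": 0,"hand": 1},{"tx": 0,"ty": 0,"tz": 0.7,"rx": 0,"ry": 0,"rz": 0,"hand": 1},{"tx": 0,"ty": 0,"tz": 0.8,"rx": 0,"ry": 0,"rz": 0,"hand": 1},{"tx": 0,"ty": 0,"tz": 0.8,"rx": 0,"ry": 0,"rz": 0,"hand": 1},{"tx": 0,"ty": 0,"tz": 0.8,"rx": 0,"ry": 0,"rz": 0,"hand": 1},{"tx": 0.2,"ty": 0,"tz": 0.16,"rx": 0.826,"ry": -0.289,"rz": 0,"hand": 1},{"tx": 0.2,"ty": 0,"tz": 0.16,"rx": 0.826,"ry": -0.289,"rz": 0,"hand": 1},{"tx": 0.2,"ty": 0,"tz": 0.16,"rx": 0.826,"ry": -0.289,"rz": 0,"hand": 1},{"tx": 0.2,"ty": 0,"tz": 0.16,"rx": 0.826,"ry": -0.289,"rz": 0,"hand": 1},{"tx": 0.2,"ty": 0,"tz": 0.16,"rx": 0.826,"ry": -0.289,"rz": 0,"hand": 1},{"tx": 0.2,"ty": 0,"tz": 0.16,"rx": 0.826,"ry": -0.289,"rz": 0,"hand": 1},{"tx": 0.2,"ty": 0,"tz": 0.16,"rx": 0.826,"ry": -0.289,"rz": 0,"hand": 1},{"tx": 0.2,"ty": 0,"tz": 0.16,"rx": 0.826,"ry": -0.289,"rz": 0,"hand": 1},{"tx": 0.2,"ty": 0,"tz": 0.16,"rx": 0.826,"ry": -0.289,"rz": 0,"hand": 1},{"tx": 0.2,"ty": 0,"tz": 0.16,"rx": 0.826,"ry": -0.289,"rz": 0,"hand": 1},{"tx": 0,"ty": 0,"tz": 0,"rx": 0,"ry": 0,"rz": 0,"hand": 1}])

```text
t: 7.0
position: [553.7, 57.3, 266.8]
orientation: [[0.335, 0.942, 0.002], [0.942, -0.335, 0.0], [0.001, 0.002, -1.0]]
contact_force: [-0.4, -0.2, -1.1]
grip_width: 49.6
gripper_force: 72.8
```

arm_command(deltas=[{"tx": 0.05,"ty": 0,"tz": 0,"rx": 0,"ry": 0,"rz": -0.98,"hand": 1},{"tx": 0.05,"ty": 0,"tz": 0,"rx": 0,"ry": 0,"rz": -0.98,"hand": 1},{"tx": 0.05,"ty": 0,"tz": 0,"rx": 0,"ry": 0,"rz": -0.98,"hand": 1},{"tx": 0.05,"ty": 0,"tz": 0,"rx": 0,"ry": 0,"rz": -0.98,"hand": 1},{"tx": 0.05,"ty": 0,"tz": 0,"rx": 0,"ry": 0,"rz": -0.98,"hand": 1},{"tx": 0.05,"ty": 0,"tz": 0,"rx": 0,"ry": 0,"rz": -0.98,"hand": 1},{"tx": 0.05,"ty": 0,"tz": 0,"rx": 0,"ry": 0,"rz": -0.98,"hand": 1},{"tx": 0.05,"ty": 0,"tz": 0,"rx": 0,"ry": 0,"rz": -0.98,"hand": 1},{"tx": 0.05,"ty": 0,"tz": 0,"rx": 0,"ry": 0,"rz": -0.98,"hand": 1},{"tx": 0.05,"ty": 0,"tz": 0,"rx": 0,"ry": 0,"rz": -0.98,"hand": 1},{"tx": 0.05,"ty": 0,"tz": 0,"rx": 0,"ry": 0,"rz": -0.98,"hand": 1},{"tx": 0.05,"ty": 0,"tz": 0,"rx": 0,"ry": 0,"rz": -0.98,"hand": 1},{"tx": 0.05,"ty": 0,"tz": 0,"rx": 0,"ry": 0,"rz": -0.98,"hand": 1},{"tx": 0.05,"ty": 0,"tz": 0,"rx": 0,"ry": 0,"rz": -0.98,"hand": 1},{"tx": 0.05,"ty": 0,"tz": 0,"rx": 0,"ry": 0,"rz": -0.98,"hand": 1},{"tx": 0.05,"ty": 0,"tz": 0,"rx": 0,"ry": 0,"rz": -0.98,"hand": 1},{"tx": 0.05,"ty": 0,"tz": 0,"rx": 0,"ry": 0,"rz": -0.98,"hand": 1},{"tx": 0.05,"ty": 0,"tz": 0,"rx": 0,"ry": 0,"rz": -0.98,"hand": 1},{"tx": 0.05,"ty": 0,"tz": 0,"rx": 0,"ry": 0,"rz": -0.98,"hand": 1},{"tx": 0.05,"ty": 0,"tz": 0,"rx": 0,"ry": 0,"rz": -0.98,"hand": 1}])

```text
t: 9.0
position: [601.9, 60.2, 265.0]
orientation: [[0.991, -0.136, -0.003], [-0.136, -0.991, -0.001], [-0.002, 0.002, -1.0]]
contact_force: [-0.7, 0.7, -2.3]
grip_width: 49.7
gripper_force: 72.5
```

Run:
```python
from cell import env
s=env.state();print(s['t'],s['position'],s['joint_pos'].round(1),s['orientation'].round(3),s['grip_width'])
```

```text
9.0 [601.88726716  60.17919961 264.97407336] [ -12.6   24.     2.1  105.9   -1.    50.3 -107.9] [[ 0.991 -0.136 -0.003]
 [-0.136 -0.991 -0.001]
 [-0.002  0.002 -1.   ]] 49.72919972537098
```

```bash
cat > kin.py <<'E'
import numpy as np,itertools
from scipy.spatial.transform import Rotation as Ro
J=np.array([[64.0717,34.3746,-.1445,91.6705,.1032,54.024,-4.5733],[-27.6,34.9,-10.4,111.2,26.2,67.9,-74.4],[-12.6,24,2.1,105.9,-1,50.3,-107.9]])
P=np.array([[265.96,-674.07,230.6],[475.14,124.05,181.04],[601.89,60.18,264.97]])
O=[np.array([[.9302,.3671,-.0006],[.3671,-.9302,.001],[0,-.0012,-1]]),np.array([[.271,.944,-.19],[.771,-.331,-.543],[-.576,.001,-.818]]),np.array([[.991,-.136,-.003],[-.136,-.991,-.001],[-.002,.002,-1]])]
LO=np.array([-147.43,-19.82,-74.19,6.32,-59.91,6.04,-150.56]);HI=np.array([147.43,112.94,73.91,146.72,239.91,106.73,150.56])
def chain(q,s):
    R=Ro.identity();L=[]
    for i in range(7):
        R=R*Ro.from_euler('zyzyzyz'[i],s[i]*q[i],degrees=True);L.append(R)
    return L
E
python3 - <<'E'
from kin import *
res=[]
for s in itertools.product([1,-1],repeat=7):
    M=[chain(q,s)[-1].as_matrix().T@o for q,o in zip(J,O)]   # should be constant
    e=sum(np.linalg.norm(m-M[0]) for m in M);res.append((e,s,M[0].round(2).tolist()))
res.sort(key=lambda r:r[0])
for r in res[:4]:print(r)
s=res[0][1]
A=[];b=[]
for q,p in zip(J,P):
    L=[np.eye(3)]+[r.as_matrix() for r in chain(q,s)]
    # base z, link after j2 (z,x), after j4 (z,x), after j6 (z,x)
    A.append(np.c_[L[0][:,2],L[3][:,2],L[3][:,0],L[5][:,2],L[5][:,0],L[7][:,2],L[6][:,0]]);b.append(p)
x,r,k,sv=np.linalg.lstsq(np.vstack(A),np.hstack(b),rcond=1e-3);print(x.round(1),k,sv.round(3),(np.vstack(A)@x-np.hstack(b)).round(1))
E
```

```text
(np.float64(0.0029693244343502343), (-1, 1, -1, 1, -1, 1, -1), [[0.0, -1.0, -0.0], [1.0, 0.0, -0.0], [-0.0, 0.0, 1.0]])
(np.float64(0.6105977760489032), (-1, 1, 1, 1, -1, 1, -1), [[0.0, -1.0, 0.0], [1.0, 0.0, 0.0], [-0.0, 0.0, 1.0]])
(np.float64(1.2976473327738467), (-1, 1, -1, 1, 1, 1, -1), [[0.0, -1.0, -0.0], [1.0, 0.0, -0.0], [0.0, -0.0, 1.0]])
(np.float64(1.6021361778324146), (-1, 1, 1, 1, 1, 1, -1), [[0.01, -1.0, -0.0], [1.0, 0.01, -0.0], [-0.0, -0.0, 1.0]])
[ 2367.5  -197.9   499.8  2187.   1754.8 -1022.4   323.3] 7 [3.433 2.972 0.49  0.32  0.167 0.103 0.011] [48.7 32.7  8.4  5.2 -2.5 -1.5 -1.3 42.  -6.9]
```

The outward tilt would break joint 6's lower limit. I need a small position model of the arm to pick a feasible heading, so I collect a few poses high up.

arm_command(deltas=[{"tx": 0,"ty": 0,"tz": 0.4,"rx": -1,"ry": 0,"rz": 0,"hand": 1},{"tx": 0,"ty": 0,"tz": 0.4,"rx": -1,"ry": 0,"rz": 0,"hand": 1},{"tx": 0,"ty": 0,"tz": 0.4,"rx": -1,"ry": 0,"rz": 0,"hand": 1},{"tx": 0,"ty": 0,"tz": 0.4,"rx": -1,"ry": 0,"rz": 0,"hand": 1},{"tx": 0,"ty": 0,"tz": 0.4,"rx": -1,"ry": 0,"rz": 0,"hand": 1},{"tx": 0,"ty": 0,"tz": 0.4,"rx": -1,"ry": 0,"rz": 0,"hand": 1}])

```text
t: 9.6
position: [602.1, 60.2, 386.3]
orientation: [[0.991, -0.134, -0.0], [-0.123, -0.904, -0.411], [0.055, 0.407, -0.912]]
contact_force: [-0.9, -0.4, -2.4]
grip_width: 49.4
gripper_force: 73.3
```

```bash
cat > log.py <<'E'
from cell import env
import json
s=env.state();print(s['t'],s['position'].round(1),s['joint_pos'].round(1),s['grip_width'])
open('log.txt','a').write(json.dumps([s[k].tolist() for k in('joint_pos','position','orientation')])+'\n')
E
python3 log.py
```

```text
9.6 [602.1  60.2 386.3] [ -30.    21.5   10.    96.1   19.9   72.5 -125.8] 49.41003328734616
```

arm_command(deltas=[{"tx": 0.5,"ty": 0,"tz": 0.2,"rx": 0,"ry": 1,"rz": 0,"hand": 1},{"tx": 0.5,"ty": 0,"tz": 0.2,"rx": 0,"ry": 1,"rz": 0,"hand": 1},{"tx": 0.5,"ty": 0,"tz": 0.2,"rx": 0,"ry": 1,"rz": 0,"hand": 1},{"tx": 0.5,"ty": 0,"tz": 0.2,"rx": 0,"ry": 1,"rz": 0,"hand": 1},{"tx": 0.5,"ty": 0,"tz": 0.2,"rx": 0,"ry": 1,"rz": 0,"hand": 1}])

```text
t: 10.1
position: [728.1, 60.6, 435.9]
orientation: [[0.949, 0.013, -0.315], [-0.123, -0.905, -0.408], [-0.291, 0.426, -0.857]]
contact_force: [1.1, 0.3, -1.8]
grip_width: 48.9
gripper_force: 73.4
```

```bash
python3 log.py
```

```text
10.1 [728.1  60.6 435.9] [ -21.6   40.    10.6   59.1   13.1  105.2 -104.6] 48.94267013608734
```

arm_command(deltas=[{"tx": 0,"ty": -0.5,"tz": 0.3,"rx": 1,"ry": 0,"rz": 0,"hand": 1},{"tx": 0,"ty": -0.5,"tz": 0.3,"rx": 1,"ry": 0,"rz": 0,"hand": 1},{"tx": 0,"ty": -0.5,"tz": 0.3,"rx": 1,"ry": 0,"rz": 0,"hand": 1},{"tx": 0,"ty": -0.5,"tz": 0.3,"rx": 1,"ry": 0,"rz": 0,"hand": 1},{"tx": 0,"ty": -0.5,"tz": 0.3,"rx": 1,"ry": 0,"rz": 0,"hand": 1},{"tx": 0,"ty": -0.5,"tz": 0.3,"rx": 1,"ry": 0,"rz": 0,"hand": 1}])

```text
t: 10.7
position: [715.8, -85.8, 504.0]
orientation: [[0.956, 0.012, -0.293], [0.001, -0.999, -0.039], [-0.293, 0.038, -0.955]]
contact_force: [0.4, -0.4, -3.5]
grip_width: 49.2
gripper_force: 73.5
```

```bash
python3 log.py
python3 - <<'E'
from kin import *
import json
Q=list(J);X=list(P)
for l in open('log.txt'):
    q,p,o=json.loads(l);Q.append(q);X.append(p)
s=(-1,1,-1,1,-1,1,-1)
A=[]
for q in Q:
    L=[np.eye(3)]+[r.as_matrix() for r in chain(q,s)]
    A.append(np.c_[L[0][:,2],L[3],L[5],L[7][:,2],L[6][:,:2]])
A=np.vstack(A);b=np.hstack(X)
for rc in(1e-2,3e-3,1e-6):
    x,r,k,sv=np.linalg.lstsq(A,b,rcond=rc);print(x.round(1),k,np.abs(A@x-b).max().round(2))
print(sv.round(3))
E
```

```text
10.7 [715.8 -85.8 504. ] [ -7.   35.6  18.5  55.6  -5.8 106.7 -80.7] 49.193178383458786
[ 2.978e+02  7.900e+00 -5.420e+01  6.419e+02  1.140e+01 -1.000e-01
  4.418e+02  3.238e+02 -3.000e+00 -1.000e-01] 9 2.36
[ 2.978e+02  7.900e+00 -5.420e+01  6.419e+02  1.140e+01 -1.000e-01
  4.418e+02  3.238e+02 -3.000e+00 -1.000e-01] 9 2.36
[ 2.978e+02  7.900e+00 -5.420e+01  6.419e+02  1.140e+01 -1.000e-01
  4.418e+02  3.238e+02 -3.000e+00 -1.000e-01] 9 2.36
[4.808 4.225 4.157 0.792 0.745 0.522 0.461 0.234 0.166 0.   ]
```

```bash
cat >> kin.py <<'E'
S=(-1,1,-1,1,-1,1,-1);V=np.array([297.8,7.9,-54.2,641.9,11.4,-.1,441.8,323.8,-3,-.1]);T0=np.array([[0,-1,0],[1,0,0],[0,0,1.]])
def fk(q):
    L=[np.eye(3)]+[r.as_matrix() for r in chain(q,S)]
    return np.c_[L[0][:,2],L[3],L[5],L[7][:,2],L[6][:,:2]]@V, L[7]@T0, L[0][:,2]*V[0]+L[3]@V[1:4]
from scipy.optimize import least_squares
def ik(p,R,q0,m=2):
    def f(q):
        x,r,_=fk(q);return np.r_[(x-p)/5,Ro.from_matrix(R.T@r).as_rotvec(degrees=True),(q-q0)*1e-3]
    r=least_squares(f,np.clip(q0,LO+m+.1,HI-m-.1),bounds=(LO+m,HI-m));return r.x,np.linalg.norm(r.fun[:6])
def target(az,lift=0,a=35,off=85.5,c=None,g=30,w=5):
    """tool pose holding the canister upright; az=tool heading"""
    t=np.radians(az);h=np.array([np.cos(t),np.sin(t),0]);up=np.array([0,0,1.]);a=np.radians(a)
    z=h*np.cos(a)-up*np.sin(a);x=h*np.sin(a)+up*np.cos(a);R=np.c_[x,np.cross(z,x),z]
    if c is None:c=np.array([633,193,62.5])-off*np.array([.1357,.9907,0])
    return c+up*(g+lift)-w*h+18.7*z,R
E
python3 - <<'E'
from kin import *
import json
q0=np.array(json.loads(open('log.txt').readlines()[-1])[0]);print(fk(q0)[0])
rng=np.random.default_rng(0)
for az in(-97.8,82.2,-7.8,172.2):
  for lift in(0,120):
    p,R=target(az,lift);best=[]
    for k in range(25):
        st=q0 if k==0 else rng.uniform(LO,HI);st[0]=st[0] if k==0 else rng.uniform(-60,40)
        q,e=ik(p,R,st);best.append((e,q))
    best.sort(key=lambda b:b[0]);ok=[b for b in best if b[0]<.3]
    print(az,lift,len(ok),round(best[0][0],2))
    for e,q in sorted(ok,key=lambda b:np.abs(b[1]-q0).max())[:2]:print('   ',q.round(0),fk(q)[2].round(0))
E
```

```text
[714.89897106 -86.41337273 505.4391003 ]
-97.8 0 14 0.0
    [ -7.  62. -47.  95.  60. 105.  93.] [586.  36. 564.]
    [ -7.  62. -47.  95.  60. 105.  93.] [586.  36. 564.]
-97.8 120 14 0.0
    [-10.  50. -41.  94.  54. 105. 102.] [519.  51. 676.]
    [-10.  50. -41.  94.  54. 105. 102.] [519.  51. 676.]
82.2 0 14 0.0
    [ 50.  69. -68. 115.  13.  21. -12.] [ 390. -480.  480.]
    [ 51.  70. -70. 115.  20.  22. -18.] [ 387. -488.  464.]
82.2 120 13 0.0
    [ 52.  58. -72. 114.  -1.  28.  -8.] [ 347. -456.  592.]
    [ 52.  58. -72. 114.  -1.  28.  -8.] [ 347. -456.  592.]
-7.8 0 16 0.05
    [-10.  51. -28. 145. 137.  78.  99.] [519.  51. 676.]
    [-10.  51. -28. 145. 137.  78. 100.] [519.  50. 676.]
-7.8 120 10 0.0
    [-41.  36.  16. 144. 150.  48.  81.] [313. 200. 824.]
    [-36.  34.   8. 144. 145.  50.  87.] [325. 166. 829.]
172.2 0 20 0.0
    [ 19.  73. -61.  73.  21. 105.  40.] [ 588. -222.  438.]
    [ 19.  73. -61.  73.  21. 105.  40.] [ 588. -222.  438.]
172.2 120 0 0.82
```

```bash
cat > plan.py <<'E'
from kin import *
import json,sys
q0=np.array(json.loads(open('log.txt').readlines()[-1])[0])
rng=np.random.default_rng(1)
for m in(10,8,6,4):
    C=[]
    for k in range(30):
        st=rng.uniform(LO,HI);st[0]=rng.uniform(-50,30)
        p,R=target(-97.8,0);q,e=ik(p,R,st,m)
        if e<.3:
            p2,R2=target(-97.8,150);q2,e2=ik(p2,R2,q,m);C.append((e2,np.abs(q2-q0)[:6].max(),q,q2))
    C=[c for c in C if c[0]<.3]
    if C:break
C.sort(key=lambda c:c[1]);e,_,qa,qg=C[0];print(m,len(C),qa.round(0),qg.round(0))
N=5;W=[fk(q0+(qg-q0)*i/N) for i in range(N+1)];W[-1]=(*target(-97.8,150),0)
q=q0
for i in range(N):
    p,R=W[i][:2];p2,R2=W[i+1][:2];r=Ro.from_matrix(R2@R.T).as_rotvec(degrees=True);n=int(np.ceil(max(np.abs(r).max()/3.9,np.linalg.norm(p2-p)/45)))
    for k in range(n):q,e=ik(p+(p2-p)*(k+1)/n,(Ro.from_rotvec(r*(k+1)/n,degrees=True)*Ro.from_matrix(R)).as_matrix(),q,1)
    print(n,'shift',((p2-p)/n/50).round(3),'turn',(r/n/4).round(3),'->',p2.round(0),q.round(0),round(e,2))
E
python3 plan.py
```

```text
10 18 [-43.  57.  16.  95.  30.  70. 122.] [-44.  46.  17.  93.  30.  80. 129.]
12 shift [-0.011  0.075 -0.122] turn [0.144 0.202 0.972] -> [708. -41. 432.] [-13.  37.  15.  63.   3. 102. -40.] 0.0
12 shift [-0.027  0.068 -0.107] turn [0.176 0.339 0.961] -> [692.  -0. 368.] [-14.  38.   4.  71.  15.  98.  -3.] 0.0
12 shift [-0.037  0.06  -0.09 ] turn [0.173 0.485 0.929] -> [670.  36. 314.] [-15.  40.  -8.  78.  27.  96.  33.] 0.0
11 shift [-0.044  0.059 -0.082] turn [0.138 0.683 0.959] -> [645.  68. 269.] [-16.  42. -19.  86.  38.  97.  71.] 0.0
11 shift [-0.046  0.055 -0.067] turn [0.041 0.816 0.89 ] -> [620.  98. 232.] [-16.  46. -29.  94.  49. 100. 109.] 0.0
```

arm_command(deltas=[{"tx": -0.01,"ty": 0.08,"tz": -0.12,"rx": 0.144,"ry": 0.202,"rz": 0.972,"hand": 1},{"tx": -0.01,"ty": 0.08,"tz": -0.12,"rx": 0.144,"ry": 0.202,"rz": 0.972,"hand": 1},{"tx": -0.01,"ty": 0.08,"tz": -0.12,"rx": 0.144,"ry": 0.202,"rz": 0.972,"hand": 1},{"tx": -0.01,"ty": 0.08,"tz": -0.12,"rx": 0.144,"ry": 0.202,"rz": 0.972,"hand": 1},{"tx": -0.01,"ty": 0.08,"tz": -0.12,"rx": 0.144,"ry": 0.202,"rz": 0.972,"hand": 1},{"tx": -0.01,"ty": 0.08,"tz": -0.12,"rx": 0.144,"ry": 0.202,"rz": 0.972,"hand": 1},{"tx": -0.01,"ty": 0.08,"tz": -0.12,"rx": 0.144,"ry": 0.202,"rz": 0.972,"hand": 1},{"tx": -0.01,"ty": 0.08,"tz": -0.12,"rx": 0.144,"ry": 0.202,"rz": 0.972,"hand": 1},{"tx": -0.01,"ty": 0.08,"tz": -0.12,"rx": 0.144,"ry": 0.202,"rz": 0.972,"hand": 1},{"tx": -0.01,"ty": 0.08,"tz": -0.12,"rx": 0.144,"ry": 0.202,"rz": 0.972,"hand": 1},{"tx": -0.01,"ty": 0.08,"tz": -0.12,"rx": 0.144,"ry": 0.202,"rz": 0.972,"hand": 1},{"tx": -0.01,"ty": 0.08,"tz": -0.12,"rx": 0.144,"ry": 0.202,"rz": 0.972,"hand": 1}])

```text
t: 11.9
position: [709.5, -37.3, 431.9]
orientation: [[0.584, 0.729, -0.358], [0.714, -0.671, -0.201], [-0.387, -0.138, -0.912]]
contact_force: [-0.3, -0.2, -1.7]
grip_width: 49.2
gripper_force: 73.7
```

arm_command(deltas=[{"tx": -0.03,"ty": 0.07,"tz": -0.1,"rx": 0.176,"ry": 0.339,"rz": 0.961,"hand": 1},{"tx": -0.03,"ty": 0.07,"tz": -0.1,"rx": 0.176,"ry": 0.339,"rz": 0.961,"hand": 1},{"tx": -0.03,"ty": 0.07,"tz": -0.1,"rx": 0.176,"ry": 0.339,"rz": 0.961,"hand": 1},{"tx": -0.03,"ty": 0.07,"tz": -0.1,"rx": 0.176,"ry": 0.339,"rz": 0.961,"hand": 1},{"tx": -0.03,"ty": 0.07,"tz": -0.1,"rx": 0.176,"ry": 0.339,"rz": 0.961,"hand": 1},{"tx": -0.03,"ty": 0.07,"tz": -0.1,"rx": 0.176,"ry": 0.339,"rz": 0.961,"hand": 1},{"tx": -0.03,"ty": 0.07,"tz": -0.1,"rx": 0.176,"ry": 0.339,"rz": 0.961,"hand": 1},{"tx": -0.03,"ty": 0.07,"tz": -0.1,"rx": 0.176,"ry": 0.339,"rz": 0.961,"hand": 1},{"tx": -0.03,"ty": 0.07,"tz": -0.1,"rx": 0.176,"ry": 0.339,"rz": 0.961,"hand": 1},{"tx": -0.03,"ty": 0.07,"tz": -0.1,"rx": 0.176,"ry": 0.339,"rz": 0.961,"hand": 1},{"tx": -0.03,"ty": 0.07,"tz": -0.1,"rx": 0.176,"ry": 0.339,"rz": 0.961,"hand": 1},{"tx": -0.03,"ty": 0.07,"tz": -0.1,"rx": 0.176,"ry": 0.339,"rz": 0.961,"hand": 1}])

```text
t: 13.1
position: [691.4, 4.5, 372.1]
orientation: [[-0.226, 0.898, -0.377], [0.923, 0.073, -0.378], [-0.312, -0.433, -0.846]]
contact_force: [0.0, 0.0, -3.0]
grip_width: 49.2
gripper_force: 73.8
```

```bash
python3 log.py; python3 plan.py; tail -1 log.txt
```

```text
13.1 [691.4   4.5 372.1] [-10.4  38.7  -4.8  69.8  18.8 100.   -7. ] 49.221456342490534
10 18 [-32.  55.  -3.  95.  41.  78. 111.] [-32.  44.  -2.  94.  39.  88. 119.]
7 shift [-0.04   0.062 -0.096] turn [0.179 0.469 0.969] -> [682.  28. 333.] [-11.  40. -12.  75.  26.  99.  15.] 0.0
7 shift [-0.043  0.056 -0.086] turn [0.161 0.557 0.94 ] -> [667.  47. 303.] [-11.  41. -18.  79.  33.  99.  38.] 0.0
7 shift [-0.045  0.052 -0.076] turn [0.126 0.641 0.905] -> [652.  65. 276.] [-11.  43. -24.  84.  39. 100.  60.] 0.0
7 shift [-0.045  0.048 -0.068] turn [0.075 0.717 0.867] -> [636.  82. 253.] [-12.  45. -31.  89.  45. 101.  83.] 0.0
6 shift [-0.053  0.053 -0.07 ] turn [0.012 0.913 0.964] -> [620.  98. 232.] [-12.  47. -36.  94.  51. 103. 106.] 0.0
[[-10.439620082325172, 38.66664442411139, -4.799171317777936, 69.79214280953246, 18.809498763508874, 99.98592189769947, -7.045046386377876], [691.4407845449846, 4.526107617288499, 372.0609320796547], [[-0.22565237404484087, 0.8982391765657053, -0.3771569802754432], [0.9230265958804414, 0.07329291195517158, -0.37769041866917386], [-0.31161339731354876, -0.4333526632428781, -0.8456373690152377]]]
```

arm_command(deltas=[{"tx": -0.04,"ty": 0.06,"tz": -0.09,"rx": 0.179,"ry": 0.469,"rz": 0.969,"hand": 1},{"tx": -0.04,"ty": 0.06,"tz": -0.09,"rx": 0.179,"ry": 0.469,"rz": 0.969,"hand": 1},{"tx": -0.04,"ty": 0.06,"tz": -0.09,"rx": 0.179,"ry": 0.469,"rz": 0.969,"hand": 1},{"tx": -0.04,"ty": 0.06,"tz": -0.09,"rx": 0.179,"ry": 0.469,"rz": 0.969,"hand": 1},{"tx": -0.04,"ty": 0.06,"tz": -0.09,"rx": 0.179,"ry": 0.469,"rz": 0.969,"hand": 1},{"tx": -0.04,"ty": 0.06,"tz": -0.09,"rx": 0.179,"ry": 0.469,"rz": 0.969,"hand": 1},{"tx": -0.04,"ty": 0.06,"tz": -0.09,"rx": 0.179,"ry": 0.469,"rz": 0.969,"hand": 1},{"tx": -0.04,"ty": 0.055,"tz": -0.08,"rx": 0.161,"ry": 0.557,"rz": 0.94,"hand": 1},{"tx": -0.04,"ty": 0.055,"tz": -0.08,"rx": 0.161,"ry": 0.557,"rz": 0.94,"hand": 1},{"tx": -0.04,"ty": 0.055,"tz": -0.08,"rx": 0.161,"ry": 0.557,"rz": 0.94,"hand": 1},{"tx": -0.04,"ty": 0.055,"tz": -0.08,"rx": 0.161,"ry": 0.557,"rz": 0.94,"hand": 1},{"tx": -0.04,"ty": 0.055,"tz": -0.08,"rx": 0.161,"ry": 0.557,"rz": 0.94,"hand": 1},{"tx": -0.04,"ty": 0.055,"tz": -0.08,"rx": 0.161,"ry": 0.557,"rz": 0.94,"hand": 1},{"tx": -0.04,"ty": 0.055,"tz": -0.08,"rx": 0.161,"ry": 0.557,"rz": 0.94,"hand": 1}])

```text
t: 14.5
position: [663.6, 44.6, 312.8]
orientation: [[-0.928, 0.178, -0.327], [0.347, 0.735, -0.583], [0.136, -0.655, -0.744]]
contact_force: [-1.2, -0.3, -2.2]
grip_width: 49.6
gripper_force: 73.8
```

arm_command(deltas=[{"tx": -0.045,"ty": 0.05,"tz": -0.07,"rx": 0.126,"ry": 0.641,"rz": 0.905,"hand": 1},{"tx": -0.045,"ty": 0.05,"tz": -0.07,"rx": 0.126,"ry": 0.641,"rz": 0.905,"hand": 1},{"tx": -0.045,"ty": 0.05,"tz": -0.07,"rx": 0.126,"ry": 0.641,"rz": 0.905,"hand": 1},{"tx": -0.045,"ty": 0.05,"tz": -0.07,"rx": 0.126,"ry": 0.641,"rz": 0.905,"hand": 1},{"tx": -0.045,"ty": 0.05,"tz": -0.07,"rx": 0.126,"ry": 0.641,"rz": 0.905,"hand": 1},{"tx": -0.045,"ty": 0.05,"tz": -0.07,"rx": 0.126,"ry": 0.641,"rz": 0.905,"hand": 1},{"tx": -0.045,"ty": 0.05,"tz": -0.07,"rx": 0.126,"ry": 0.641,"rz": 0.905,"hand": 1},{"tx": -0.045,"ty": 0.05,"tz": -0.07,"rx": 0.075,"ry": 0.717,"rz": 0.867,"hand": 1},{"tx": -0.045,"ty": 0.05,"tz": -0.07,"rx": 0.075,"ry": 0.717,"rz": 0.867,"hand": 1},{"tx": -0.045,"ty": 0.05,"tz": -0.07,"rx": 0.075,"ry": 0.717,"rz": 0.867,"hand": 1},{"tx": -0.045,"ty": 0.05,"tz": -0.07,"rx": 0.075,"ry": 0.717,"rz": 0.867,"hand": 1},{"tx": -0.045,"ty": 0.05,"tz": -0.07,"rx": 0.075,"ry": 0.717,"rz": 0.867,"hand": 1},{"tx": -0.045,"ty": 0.05,"tz": -0.07,"rx": 0.075,"ry": 0.717,"rz": 0.867,"hand": 1},{"tx": -0.045,"ty": 0.05,"tz": -0.07,"rx": 0.075,"ry": 0.717,"rz": 0.867,"hand": 1}])

```text
t: 15.9
position: [632.3, 79.5, 263.9]
orientation: [[-0.58, -0.79, -0.199], [-0.426, 0.503, -0.752], [0.694, -0.352, -0.628]]
contact_force: [-0.0, -0.6, -2.5]
grip_width: 49.1
gripper_force: 73.9
```

```bash
python3 log.py
cat > goto.py <<'E'
from kin import *
from cell import env
import sys
# goto.py lift off [n]: rows needed from measured pose to upright pose
s=env.state();lift,off=float(sys.argv[1]),float(sys.argv[2]);p,R=target(-97.8,lift,off=off)
r=Ro.from_matrix(R@s['orientation'].T).as_rotvec(degrees=True);d=p-s['position']
n=int(np.ceil(max(np.abs(r).max()/3.9,np.linalg.norm(d)/45)))
q,e=ik(p,R,s['joint_pos'],1)
print(d.round(1),r.round(2),'n',n,(d/n/50).round(3),(r/n/4).round(3),q.round(0),round(e,2))
E
python3 goto.py 150 100
```

```text
15.9 [632.3  79.5 263.9] [-12.1  45.5 -30.5  87.7  45.6 102.   83. ] 49.144438530733694
[-14.3   4.2 -32.1] [ 0.47 21.89 23.11] n 6 [-0.048  0.014 -0.107] [0.02  0.912 0.963] [-11.  46. -36.  95.  51. 103. 106.] 0.0
```

arm_command(deltas=[{"tx": -0.048,"ty": 0,"tz": -0.1,"rx": 0.02,"ry": 0.912,"rz": 0.963,"hand": 1},{"tx": -0.048,"ty": 0,"tz": -0.1,"rx": 0.02,"ry": 0.912,"rz": 0.963,"hand": 1},{"tx": -0.048,"ty": 0,"tz": -0.1,"rx": 0.02,"ry": 0.912,"rz": 0.963,"hand": 1},{"tx": -0.048,"ty": 0,"tz": -0.1,"rx": 0.02,"ry": 0.912,"rz": 0.963,"hand": 1},{"tx": -0.048,"ty": 0,"tz": -0.1,"rx": 0.02,"ry": 0.912,"rz": 0.963,"hand": 1},{"tx": -0.048,"ty": 0,"tz": -0.1,"rx": 0.02,"ry": 0.912,"rz": 0.963,"hand": 1},{"tx": 0,"ty": 0,"tz": 0,"rx": 0,"ry": 0,"rz": 0,"hand": 1}])

```text
t: 16.6
position: [617.5, 79.5, 233.3]
orientation: [[-0.078, -0.991, -0.113], [-0.567, 0.137, -0.812], [0.82, 0.001, -0.573]]
contact_force: [0.2, 0.9, -2.7]
grip_width: 49.4
gripper_force: 73.8
```

```bash
python3 goto.py 15 112;python3 - <<'E'
from cell import env,camera
import cv2,numpy as np,pickle
d={n:camera(n) for n in('scene','side')};pickle.dump(d,open('c1.pkl','wb'))
f=lambda im:cv2.resize(im,None,fx=2.6,fy=2.6,interpolation=cv2.INTER_CUBIC)
A=f(d['scene']['pixels'][120:350,190:342]);B=f(d['side']['pixels'][120:290,187:340])
o=np.zeros((598,796,3),np.uint8);o[:,:A.shape[1]]=A[:598];o[:B.shape[0],398:398+B.shape[1]]=B[:,:398]
cv2.imwrite('pics/c1.png',o)
E
```

```text
[  -1.1   -7.7 -136.5] [ 0.05 -0.06  0.06] n 4 [-0.006 -0.038 -0.683] [ 0.003 -0.003  0.004] [-11.  56. -34.  98.  56.  95.  98.] 0.0
```

View pics/c1.png

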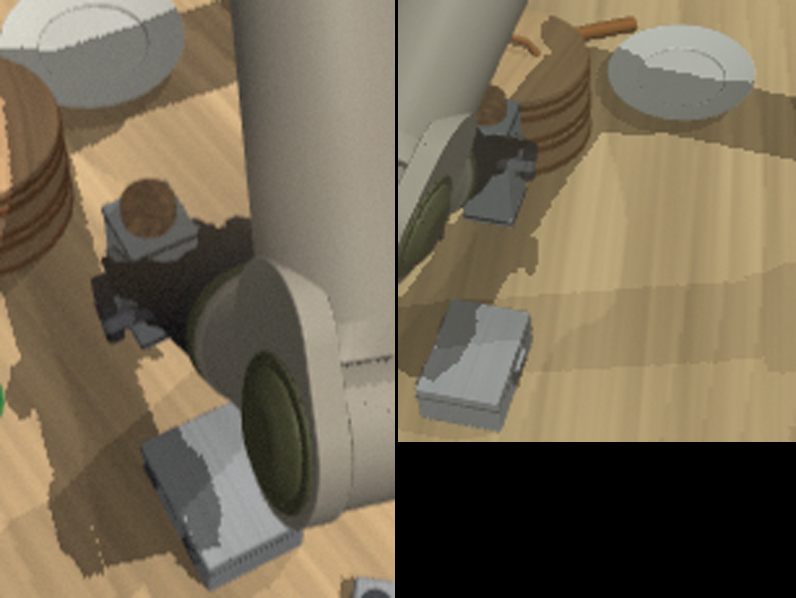

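The canister hangs upright in the gripper, with the stopper at about (148,208) in the scene crop. The box is untouched at (215,490), so I lower to 15 mm above the counter, short of the box.

arm_command(deltas=[{"tx": -0.005,"ty": -0.038,"tz": -0.5,"rx": 0,"ry": 0,"rz": 0,"hand": 1},{"tx": -0.005,"ty": -0.038,"tz": -0.6,"rx": 0,"ry": 0,"rz": 0,"hand": 1},{"tx": -0.005,"ty": -0.038,"tz": -0.6,"rx": 0,"ry": 0,"rz": 0,"hand": 1},{"tx": -0.005,"ty": -0.038,"tz": -0.6,"rx": 0,"ry": 0,"rz": 0,"hand": 1},{"tx": 0,"ty": 0,"tz": -0.43,"rx": 0,"ry": 0,"rz": 0,"hand": 1},{"tx": 0,"ty": 0,"tz": 0,"rx": 0,"ry": 0,"rz": 0,"hand": 1}])

```text
t: 17.3
position: [616.5, 70.3, 94.1]
orientation: [[-0.079, -0.99, -0.117], [-0.567, 0.141, -0.812], [0.82, 0.002, -0.572]]
contact_force: [-0.3, -0.9, -1.5]
grip_width: 49.2
gripper_force: 73.8
```

```bash
python3 goto.py 0 100;python3 - <<'E'
from cell import env,camera
import cv2,numpy as np,pickle
s=env.state();print(s['contact_force'],s['position'])
d={n:camera(n) for n in('scene','side')};pickle.dump(d,open('c2.pkl','wb'))
f=lambda im:cv2.resize(im,None,fx=3.5,fy=3.5,interpolation=cv2.INTER_CUBIC)
A=f(d['scene']['pixels'][180:350,220:330]);B=f(d['side']['pixels'][150:300,187:304])
o=np.zeros((598,798,3),np.uint8);o[:A.shape[0],:A.shape[1]]=A;o[:B.shape[0],388:388+B.shape[1]]=B
cv2.imwrite('pics/c2.png',o)
E
```

```text
[  1.5  13.4 -12.4] [ 0.07 -0.14  0.3 ] n 1 [ 0.031  0.269 -0.247] [ 0.018 -0.036  0.076] [-13.  57. -34.  96.  56.  95.  98.] 0.0
[-0.27312694 -0.94036246 -1.50859073] [616.50293933  70.27149665  94.14235331]
```

View pics/c2.png

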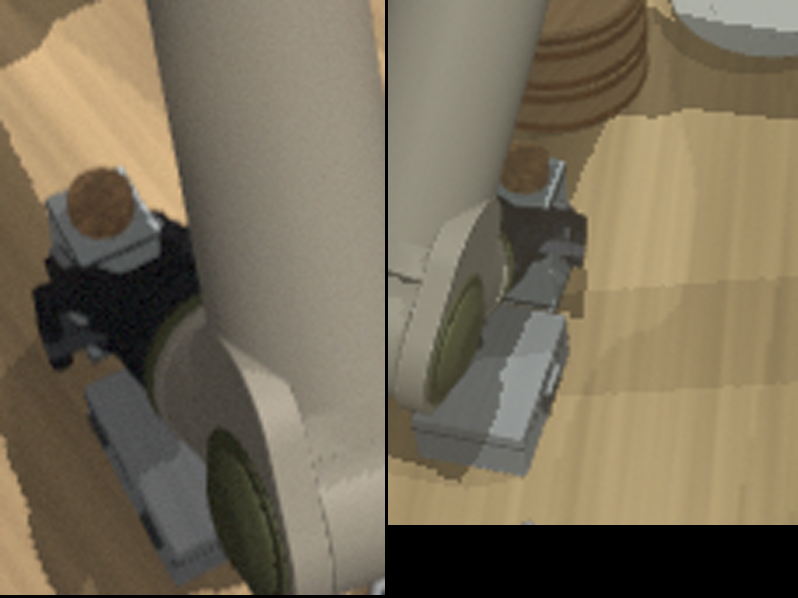

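Run:
```python
from h import *
d=pickle.load(open('c2.pkl','rb'));s,t=d['scene'],d['side']
for n,im in(('s',s),('t',t)):
    a=im['pixels'];h=cv2.cvtColor(a,cv2.COLOR_BGR2HSV)
    x0,y0,x1,y1=(232,222,268,252) if n=='s' else (214,186,248,210)
    b=a[y0:y1,x0:x1].astype(int);m=((b[...,2]-b[...,0])>25).astype(np.uint8)
    k,l,st,c=cv2.connectedComponentsWithStats(m);i=[np.argmax(st[1:,4])+1];print(n,st[i[0]],c[i[0]]+[x0,y0])
a,b=(248.9,237.6),(226.1,197.8)
print(tri(s,a,t,b),plane(s,a,157),plane(t,b,157))
# box -y end top edge corners now visible: side view latch corner (565,312) and scene +x corner (87,387)
print(plane(t,((565-388)/3.5+187-.36,150+312/3.5-.36),50),plane(s,(220+87/3.5-.36,180+387/3.5-.36),50))
```

```text
s [  0   0  36  30 744] [249.12365591 232.57123656]
t [  5   0  29  24 503] [234.77335984 195.74552684]
(array([616.2,  78.6, 146.5]), 1.0) [619.7  84.9 157. ] [613.8  88.1 157. ]
[584.3 135.4  50. ] [665.9 127.3  50. ]
```

arm_command(deltas=[{"tx": 0.02,"ty": 0.2,"tz": -0.04,"rx": 0,"ry": 0,"rz": 0,"hand": 1},{"tx": 0.02,"ty": 0.16,"tz": -0.04,"rx": 0,"ry": 0,"rz": 0,"hand": 1},{"tx": 0,"ty": 0,"tz": -0.04,"rx": 0,"ry": 0,"rz": 0,"hand": 1},{"tx": 0,"ty": 0,"tz": 0,"rx": 0,"ry": 0,"rz": 0,"hand": 1}])

```text
t: 17.8
position: [619.5, 89.7, 91.6]
orientation: [[-0.081, -0.99, -0.114], [-0.569, 0.14, -0.811], [0.818, -0.001, -0.575]]
contact_force: [-0.1, 0.2, -2.6]
grip_width: 49.4
gripper_force: 73.8
```

arm_command(deltas=[{"tx": 0,"ty": 0,"tz": -0.03,"rx": 0,"ry": 0,"rz": 0,"hand": 1},{"tx": 0,"ty": 0,"tz": 0,"rx": 0,"ry": 0,"rz": 0,"hand": 1}])

```text
t: 18.0
position: [619.4, 88.6, 89.8]
orientation: [[-0.081, -0.99, -0.115], [-0.568, 0.141, -0.811], [0.819, -0.001, -0.574]]
contact_force: [-0.4, 0.4, -2.6]
grip_width: 49.3
gripper_force: 73.8
```

arm_command(deltas=[{"tx": 0,"ty": 0,"tz": -0.03,"rx": 0,"ry": 0,"rz": 0,"hand": 1},{"tx": 0,"ty": 0,"tz": 0,"rx": 0,"ry": 0,"rz": 0,"hand": 1}])

```text
t: 18.2
position: [619.4, 88.8, 88.2]
orientation: [[-0.081, -0.99, -0.115], [-0.568, 0.141, -0.811], [0.819, -0.001, -0.574]]
contact_force: [0.8, 0.1, -2.6]
grip_width: 49.2
gripper_force: 73.8
```

arm_command(deltas=[{"tx": 0,"ty": 0,"tz": -0.03,"rx": 0,"ry": 0,"rz": 0,"hand": 1},{"tx": 0,"ty": 0,"tz": 0,"rx": 0,"ry": 0,"rz": 0,"hand": 1}])

```text
t: 18.4
position: [619.4, 88.9, 86.6]
orientation: [[-0.081, -0.99, -0.115], [-0.568, 0.14, -0.811], [0.819, -0.0, -0.574]]
contact_force: [0.2, 0.5, -2.8]
grip_width: 49.4
gripper_force: 73.8
```

arm_command(deltas=[{"tx": 0,"ty": 0,"tz": -0.03,"rx": 0,"ry": 0,"rz": 0,"hand": 1},{"tx": 0,"ty": 0,"tz": 0,"rx": 0,"ry": 0,"rz": 0,"hand": 1}])

```text
t: 18.6
position: [619.4, 89.0, 85.1]
orientation: [[-0.081, -0.99, -0.115], [-0.568, 0.14, -0.811], [0.819, -0.0, -0.574]]
contact_force: [-0.6, -0.1, -1.8]
grip_width: 49.0
gripper_force: 73.8
```

arm_command(deltas=[{"tx": 0,"ty": 0,"tz": -0.02,"rx": 0,"ry": 0,"rz": 0,"hand": 1},{"tx": 0,"ty": 0,"tz": 0,"rx": 0,"ry": 0,"rz": 0,"hand": 1}])

```text
t: 18.8
position: [619.4, 89.0, 84.2]
orientation: [[-0.081, -0.99, -0.115], [-0.568, 0.14, -0.811], [0.819, -0.001, -0.574]]
contact_force: [-0.3, -0.9, -2.6]
grip_width: 49.4
gripper_force: 73.8
```

arm_command(deltas=[{"tx": 0,"ty": 0,"tz": -0.02,"rx": 0,"ry": 0,"rz": 0,"hand": 1},{"tx": 0,"ty": 0,"tz": 0,"rx": 0,"ry": 0,"rz": 0,"hand": 1}])

```text
t: 19.0
position: [619.4, 89.0, 83.2]
orientation: [[-0.081, -0.99, -0.114], [-0.568, 0.14, -0.811], [0.819, -0.001, -0.574]]
contact_force: [0.2, -0.9, -3.0]
grip_width: 49.2
gripper_force: 73.8
```

arm_command(deltas=[{"tx": 0,"ty": 0,"tz": -0.02,"rx": 0,"ry": 0,"rz": 0,"hand": 1},{"tx": 0,"ty": 0,"tz": 0,"rx": 0,"ry": 0,"rz": 0,"hand": 1}])

```text
t: 19.2
position: [619.5, 89.1, 82.4]
orientation: [[-0.081, -0.99, -0.114], [-0.568, 0.14, -0.811], [0.819, -0.001, -0.574]]
contact_force: [0.8, 0.8, -1.1]
grip_width: 49.1
gripper_force: 74.0
```

arm_command(deltas=[{"tx": 0,"ty": 0,"tz": -0.02,"rx": 0,"ry": 0,"rz": 0,"hand": 1},{"tx": 0,"ty": 0,"tz": 0,"rx": 0,"ry": 0,"rz": 0,"hand": 1}])

```text
t: 19.4
position: [619.5, 89.2, 82.3]
orientation: [[-0.081, -0.99, -0.114], [-0.568, 0.14, -0.811], [0.819, -0.001, -0.573]]
contact_force: [0.6, 1.0, 5.0]
grip_width: 49.4
gripper_force: 74.5
```

arm_command(deltas=[{"tx": 0,"ty": 0,"tz": -0.02,"rx": 0,"ry": 0,"rz": 0,"hand": 1},{"tx": 0,"ty": 0,"tz": 0,"rx": 0,"ry": 0,"rz": 0,"hand": 1}])

```text
t: 19.6
position: [619.5, 89.2, 82.3]
orientation: [[-0.082, -0.99, -0.114], [-0.567, 0.14, -0.812], [0.82, -0.002, -0.573]]
contact_force: [-0.3, 2.1, 10.3]
grip_width: 49.8
gripper_force: 75.0
```

Foot contact is confirmed at TCP z≈82.4, about where predicted. I lift slightly and then ease toward the box.

arm_command(deltas=[{"tx": 0,"ty": 0,"tz": 0.05,"rx": 0,"ry": 0,"rz": 0,"hand": 1},{"tx": 0.005,"ty": 0.04,"tz": 0,"rx": 0,"ry": 0,"rz": 0,"hand": 1},{"tx": 0.005,"ty": 0.04,"tz": 0,"rx": 0,"ry": 0,"rz": 0,"hand": 1},{"tx": 0,"ty": 0.02,"tz": 0,"rx": 0,"ry": 0,"rz": 0,"hand": 1},{"tx": 0,"ty": 0,"tz": 0,"rx": 0,"ry": 0,"rz": 0,"hand": 1}])

```text
t: 20.1
position: [619.9, 94.3, 82.5]
orientation: [[-0.081, -0.99, -0.114], [-0.569, 0.14, -0.811], [0.819, -0.0, -0.574]]
contact_force: [-0.1, -0.0, -3.0]
grip_width: 49.2
gripper_force: 73.8
```

arm_command(deltas=[{"tx": 0,"ty": 0.02,"tz": 0,"rx": 0,"ry": 0,"rz": 0,"hand": 1},{"tx": 0,"ty": 0,"tz": 0,"rx": 0,"ry": 0,"rz": 0,"hand": 1}])

```text
t: 20.3
position: [619.9, 95.2, 82.7]
orientation: [[-0.081, -0.99, -0.114], [-0.569, 0.14, -0.811], [0.819, -0.001, -0.574]]
contact_force: [0.2, 0.4, -2.3]
grip_width: 49.4
gripper_force: 73.8
```

arm_command(deltas=[{"tx": 0.005,"ty": 0.02,"tz": 0,"rx": 0,"ry": 0,"rz": 0,"hand": 1},{"tx": 0,"ty": 0,"tz": 0,"rx": 0,"ry": 0,"rz": 0,"hand": 1}])

```text
t: 20.5
position: [620.2, 96.2, 82.8]
orientation: [[-0.081, -0.99, -0.114], [-0.569, 0.14, -0.811], [0.819, -0.001, -0.574]]
contact_force: [-0.6, 0.2, -1.1]
grip_width: 49.0
gripper_force: 73.8
```

arm_command(deltas=[{"tx": 0,"ty": 0.016,"tz": 0,"rx": 0,"ry": 0,"rz": 0,"hand": 1},{"tx": 0,"ty": 0,"tz": 0,"rx": 0,"ry": 0,"rz": 0,"hand": 1}])

```text
t: 20.7
position: [620.2, 97.0, 82.8]
orientation: [[-0.081, -0.99, -0.114], [-0.569, 0.14, -0.811], [0.819, -0.001, -0.574]]
contact_force: [-0.7, 0.6, -2.8]
grip_width: 49.0
gripper_force: 73.8
```

arm_command(deltas=[{"tx": 0.004,"ty": 0.016,"tz": 0,"rx": 0,"ry": 0,"rz": 0,"hand": 1},{"tx": 0,"ty": 0,"tz": 0,"rx": 0,"ry": 0,"rz": 0,"hand": 1}])

```text
t: 20.9
position: [620.3, 97.4, 82.9]
orientation: [[-0.081, -0.99, -0.115], [-0.568, 0.141, -0.811], [0.819, -0.001, -0.574]]
contact_force: [-1.3, -1.3, -2.5]
grip_width: 49.5
gripper_force: 73.6
```

arm_command(deltas=[{"tx": 0,"ty": 0.012,"tz": 0,"rx": 0,"ry": 0,"rz": 0,"hand": 1},{"tx": 0,"ty": 0,"tz": 0,"rx": 0,"ry": 0,"rz": 0,"hand": 1}])

```text
t: 21.1
position: [620.4, 97.6, 82.9]
orientation: [[-0.081, -0.99, -0.115], [-0.567, 0.141, -0.811], [0.819, -0.001, -0.573]]
contact_force: [0.0, -3.7, -1.8]
grip_width: 49.3
gripper_force: 73.7
```

Touching the box with about 3.7 N, within 1.5 mm of the prediction. I ease off and set the foot down.

arm_command(deltas=[{"tx": 0,"ty": -0.008,"tz": 0,"rx": 0,"ry": 0,"rz": 0,"hand": 1},{"tx": 0,"ty": 0,"tz": -0.015,"rx": 0,"ry": 0,"rz": 0,"hand": 1},{"tx": 0,"ty": 0,"tz": 0,"rx": 0,"ry": 0,"rz": 0,"hand": 1}])

```text
t: 21.4
position: [620.4, 97.6, 82.3]
orientation: [[-0.081, -0.99, -0.115], [-0.568, 0.141, -0.811], [0.819, -0.001, -0.574]]
contact_force: [-0.4, -3.4, -0.2]
grip_width: 49.4
gripper_force: 73.7
```

arm_command(deltas=[{"tx": 0,"ty": 0,"tz": -0.01,"rx": 0,"ry": 0,"rz": 0,"hand": 1},{"tx": 0,"ty": 0,"tz": 0,"rx": 0,"ry": 0,"rz": 0,"hand": 1}])

```text
t: 21.6
position: [620.4, 97.6, 82.3]
orientation: [[-0.081, -0.99, -0.115], [-0.567, 0.141, -0.811], [0.819, -0.001, -0.573]]
contact_force: [-0.0, -3.6, 4.8]
grip_width: 49.2
gripper_force: 74.0
```

arm_command(deltas=[{"tx": 0,"ty": -0.006,"tz": 0.004,"rx": 0,"ry": 0,"rz": 0,"hand": 1},{"tx": 0,"ty": 0,"tz": 0,"rx": 0,"ry": 0,"rz": 0,"hand": 0.2},{"tx": 0,"ty": 0,"tz": 0,"rx": 0,"ry": 0,"rz": 0,"hand": -0.4},{"tx": 0,"ty": 0,"tz": 0,"rx": 0,"ry": 0,"rz": 0,"hand": -1},{"tx": 0,"ty": 0,"tz": 0,"rx": 0,"ry": 0,"rz": 0,"hand": -1},{"tx": 0,"ty": 0,"tz": 0,"rx": 0,"ry": 0,"rz": 0,"hand": -1},{"tx": 0,"ty": 0,"tz": 0,"rx": 0,"ry": 0,"rz": 0,"hand": -1},{"tx": 0,"ty": 0,"tz": 0,"rx": 0,"ry": 0,"rz": 0,"hand": -1}])

```text
t: 22.4
position: [620.4, 97.6, 81.7]
orientation: [[-0.081, -0.99, -0.114], [-0.569, 0.14, -0.811], [0.819, -0.001, -0.574]]
contact_force: [-0.4, -0.9, -0.3]
grip_width: 86.0
gripper_force: 0.0
```

arm_command(deltas=[{"tx": 0.023,"ty": 0.162,"tz": 0.115,"rx": 0,"ry": 0,"rz": 0,"hand": -1},{"tx": 0.046,"ty": 0.324,"tz": 0.23,"rx": 0,"ry": 0,"rz": 0,"hand": -1},{"tx": 0.057,"ty": 0.405,"tz": 0.287,"rx": 0,"ry": 0,"rz": 0,"hand": -1},{"tx": 0.057,"ty": 0.405,"tz": 0.287,"rx": 0,"ry": 0,"rz": 0,"hand": -1},{"tx": 0.057,"ty": 0.405,"tz": 0.287,"rx": 0,"ry": 0,"rz": 0,"hand": -1},{"tx": 0.057,"ty": 0.405,"tz": 0.287,"rx": 0,"ry": 0,"rz": 0,"hand": -1},{"tx": -0.2,"ty": 0.2,"tz": 0.7,"rx": 0,"ry": 0,"rz": 0,"hand": -1},{"tx": -0.4,"ty": 0.2,"tz": 0.7,"rx": 0,"ry": 0,"rz": 0,"hand": -1},{"tx": -0.4,"ty": 0.2,"tz": 0.7,"rx": 0,"ry": 0,"rz": 0,"hand": -1},{"tx": -0.4,"ty": 0.2,"tz": 0.7,"rx": 0,"ry": 0,"rz": 0,"hand": -1},{"tx": -0.4,"ty": 0,"tz": 0.5,"rx": 0,"ry": 0,"rz": 0,"hand": -1},{"tx": 0,"ty": 0,"tz": 0,"rx": 0,"ry": 0,"rz": 0,"hand": -1}])

```text
t: 23.6
position: [542.9, 247.0, 326.5]
orientation: [[-0.081, -0.991, -0.108], [-0.574, 0.135, -0.808], [0.815, -0.004, -0.58]]
contact_force: [0.3, 0.7, -0.2]
grip_width: 85.3
gripper_force: 0.0
```

Run:
```python
from cell import env,camera
import cv2,numpy as np,pickle
d={n:camera(n) for n in('scene','side','wrist')};pickle.dump(d,open('c3.pkl','wb'))
f=lambda im:cv2.resize(im,None,fx=3.4,fy=3.4,interpolation=cv2.INTER_CUBIC)
A=f(d['scene']['pixels'][180:350,220:330]);B=f(d['side']['pixels'][150:300,187:304])
o=np.zeros((600,800,3),np.uint8);o[:A.shape[0],:A.shape[1]]=A;o[:B.shape[0],388:388+B.shape[1]]=B
cv2.imwrite('pics/c3.png',o);cv2.imwrite('pics/w3.png',d['wrist']['pixels'])
```

```text
(no output)
```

View pics/c3.png

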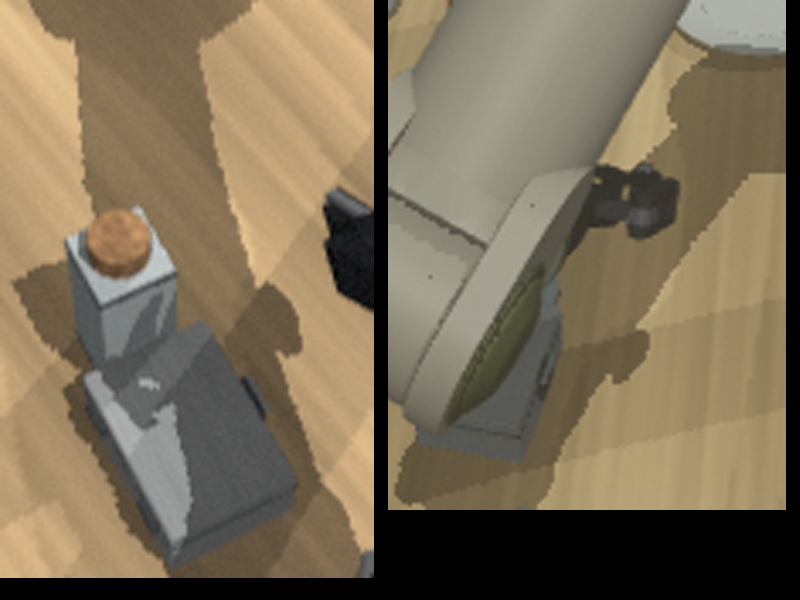

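View pics/w3.png

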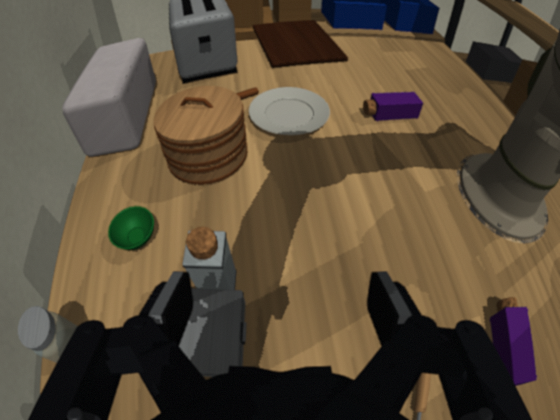

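The canister stands stopper up against the box end in both views, with its cork at (120,243) in the scene crop and (203,242) in the wrist view. I measure its centring and the gap before handing in.

Run:
```python
from h import *
d=pickle.load(open('c3.pkl','rb'));s=d['scene'];w=d['wrist']
A=lambda p:(p[0]/3.4+220-.36,p[1]/3.4+180-.36)
C=np.array([plane(s,A(p),125) for p in [(66,240),(138,207),(177,268),(105,305)]])
B=np.array([plane(s,A(p),50) for p in [(205,322),(86,377),(173,556),(297,485)]])
print(C[:,:2],'\n',B[:,:2]);c=C.mean(0)[:2];b=B.mean(0)[:2]
Y=(B[2]+B[3]-B[0]-B[1])[:2];Y/=np.linalg.norm(Y);X=np.array([Y[1],-Y[0]])
print(c,b,'yaw',np.degrees(np.arctan2(-Y[0],Y[1])),'canister in box x,y',(c-b)@X,(c-b)@Y)
e=(C[2]-C[3])[:2];print('can edge az',np.degrees(np.arctan2(e[1],e[0])), 'wrist cork',fplane(w,(203,240),145))
```

```text
[[642.6  80.5]
 [595.2  86.6]
 [600.5 134.6]
 [648.3 130.2]] 
 [[584.9 140.6]
 [665.6 128.4]
 [687.9 251.8]
 [604.2 259.5]]
[621.65  107.975] [635.65  195.075] yaw -9.742017184665862 canister in box x,y 0.940266572794629 -88.21295765799991
can edge az 174.74073244075078 wrist cork [618.9 108.4 145. ]
```

```bash
python3 -c "
from cell import order
print(order.hand_in())"
```

```text
the job is handed in; nothing more can be done
None
```

I handed the job in at about 24 s. The canister stands upright on its foot against the stack-facing end of the tin box, about 1 mm off centre. The last measured touch on the box was under 4 N, and the box had not visibly moved. `hand_in()` returned no verdict, and the images leave about 2 mm of uncertainty on the gap.

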